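# Fetch the back bottle from the retaining rack

### The arm

A 6-joint arm with a two-finger parallel gripper is mounted at the origin on a cart in front of the work surface, level with it; the furniture and walls round the work are solid. World frame = base frame: x ahead of the robot, y to its left, z up, the work surface at z = 0. Lengths are in m, angles in rad, forces in N, time in s.
With the tool pointing down it reaches from about 0.2 to 0.875 m from the base axis. Payload 3.4 kg.
Tool frame: the origin (TCP) lies between the finger pads; the fingertips stand 25 mm ahead of it and the grasp point (between the pads) lies 6 mm ahead of it (r.nose_length is the z of the fingertips in the tool frame, in m); z points along the fingers, y is the line along which they close (so a half turn about z gives the same grasp; the last joint's range is limited). The gripper opens to 94 mm and grips with 3 to 60 N. Pads are 16 mm wide; open, the fingers measure 119 mm over their backs; the gripper's body (75 mm by 177 mm) begins 78 mm behind the grasp point.
Start: joints at [-1.361, 0.276, 1.505, -0, 1.361, -0.121], TCP at [0.187, -0.544, 0.23] pointing down, gripper open.
Joint ranges: [-2.89, 2.89], [-0.75, 2.08], [0.22, 2.7], [-1.18, 4.32], [0.11, 2.71], [-2.7, 2.7]. Speed limits (rad/s): [2.57, 2.57, 3.14, 3.14, 3.14, 3.14].

### API

Orientations are given as a unit quaternion [w, x, y, z].
In Python, from plant import r, gripper_to, inverse_kinematics, vision, models, telemetry gives the robot as it stands. Calls block until the motion is done:
- r.move_to(position, orientation): joint-space move of the TCP to a pose.
- r.move_l(position, rot=None, vel=0.15, guard=None): straight line of the TCP; rot=None keeps the orientation; vel is the mean speed in m/s. With guard (N) it stops when the force on the tool has changed by that much, and returns True; else False.
- r.movej(angles): joint-space move.
- gripper_to(opening, f_grip=None): finger opening in m; f_grip is the grip in N (None keeps the last); returns when the fingers have stopped.
- r.hold(seconds).
- inverse_kinematics(position, orientation): joint angles nearest the present ones, or None.
- vision.snapshot(name): name is "side" or "top" or "wrist"; returns the picture (384x512x3 uint8, red, green, blue); there is no depth.
- vision.get_calibration(name): a dict with "fx", "fy", "cx", "cy" (pixels), "D" ([k1, k2, p1, p2, k3] as OpenCV has them; the pictures are not rectified), "position" and "orientation" of the camera in the world. Camera axes: x right, y down, z forward; pixel columns grow to the right and rows downward; lengths in m; the calibration is good to about 2 mm. A picture is of the moment at which its call begins: read the wrist's pose just before it. get_calibration takes no time and is no camera call; for the wrist camera it gives the pose at the moment of the call.
A pose or a line that the arm cannot do raises r.PlanningError and nothing moves.
- r.sign_off(): hands the job in; it is judged then, once.
Trained networks look in the newest picture that a camera, given by its name, has taken for a name from the list of things; names that differ only in an ending like _2 or _b are one class to them, and where a whole thing is asked for, a point or a joint stands for the part that bears it (a point fixed in the world has none). Each returns a list of dicts, best first, with "score" (0 to 1); they miss things now and then, are a little off and sometimes report something else, mostly with a low value. They report only what shows in the picture. A call takes as long as a camera call.
- models.boxes_of(thing, camera): "at" ([x, y, z] in m, in world coordinates, good to about 4 mm: the middle of the surface that is visible of it).
- models.regions_of(thing, camera): "pixels" (384x512 bool, what is visible of it).
- models.mark_of(thing, camera): "at" ([x, y, z] in m, in world coordinates, good to about 4 mm: a listed point, or the origin of a listed thing).
Readings, each from a call of its own:
- telemetry.current_t(): time.
- telemetry.current_joints(): joint angles.
- telemetry.current_dq(): joint speeds.
- telemetry.current_joint_efforts(): joint torques, N m.
- telemetry.current_ee_pos(): TCP position.
- telemetry.current_tool_rot(): TCP orientation.
- telemetry.current_wrist_force(): force on the tool from outside, world axes, zero at the start.
- telemetry.current_torque(): the same for the moment, N m.
- telemetry.current_opening(): finger opening in m.
- telemetry.current_finger_force(): force on a finger pad.
Only numpy, scipy, OpenCV 4.12 (cv2) and the standard library are available. Lean on these libraries where they do the work, as an engineer would, in place of code of your own. Each camera call takes 0.05 s, during which the arm holds its last target. There are 200 camera calls.

### The job

I need the bottle with the yellow cap, which stands at the back of the bottle rack; the rods over the shoulders let bottles out only through the open front. Draw out the two bottles in front of it one by one and stand them upright in the white spill tray, then draw out the yellow-capped bottle and seat it upright, fully down, in the empty round well of the grey solvent holder. Once it is seated, slide the other two back into the rack, each to the place where it stood; do not drop or tip a bottle, and leave the beaker and the timer alone.

Things in the scene. Friction and masses are not known exactly. Their poses are not given: they have to be found in the camera images.
- bottle_yellow: brown glass bottle, 69 mm in diameter, 146 mm tall, about 0.33 kg, with a yellow screw cap. The cap is fixed, 43 mm in diameter and 22 mm high, at the very top: grip it there from above. Origin: centre of the underside; z up along the bottle. The bottle looks and grips the same at every yaw. This is the wanted one; it starts at the back place of the rack.
- bottle_black: brown glass bottle, 69 mm in diameter, 147 mm tall, about 0.33 kg, with a black screw cap. The cap is fixed, 43 mm in diameter and 22 mm high, at the very top: grip it there from above. Origin: centre of the underside; z up along the bottle. The bottle looks and grips the same at every yaw. It starts at the middle or the front place of the rack.
- bottle_blue: brown glass bottle, 69 mm in diameter, 148 mm tall, about 0.33 kg, with a blue screw cap. The cap is fixed, 43 mm in diameter and 22 mm high, at the very top: grip it there from above. Origin: centre of the underside; z up along the bottle. The bottle looks and grips the same at every yaw. It starts at the front or the middle place of the rack.
- bottle_rack: fixed bottle rack, one lane with white floor, aluminium sides, steel rods. Origin: underside, below the middle place; lane along x, open end to -x (towards the robot), z up. Floor 5 mm thick, x = -150 to +121 mm. Places (dark round pads) at x = +76 back, 0 middle, -76 mm front, y = 0; bottles stand at z = 5 mm. Low sides 35 mm high, lane 78 mm wide, ends flare out from x = -80 to -123 mm.
- rack_rods (a point): point midway between the tops of the two retaining rods, over the rack's middle place, 128 mm above the bench. The rods are 8 mm thick, run along the lane 34 mm either side of its middle (60 mm gap: the cap passes, the body does not), from x = -84 mm to the back, and flare out before that to x = -116 mm. Under them a bottle may be raised up to 4 mm and slid along the lane.
- rack_mouth (a point): point on top of the rack's floor in front of the rods, on the lane's middle line, 140 mm from the middle place towards the open end (rack x = -140, z = 5 mm). A bottle with its origin here is clear of the rods and can be lifted straight up or let down, then slid along the lane's +x.
- spill_tray: fixed white shallow tray, 210 mm along its x, 120 mm along its y, rim 16 mm high. Walls and floor are 4 mm thick. Origin: centre of the underside, z up. A bottle standing in it has its origin 4 mm above the tray's origin; two bottles fit one behind the other, for example at x = +50 mm and x = -50 mm, y = 0.
- empty_well (a point): centre of the floor of the empty round well in the fixed grey solvent holder (block 200 x 104 x 35 mm; x along its length, z up). The well is 80 mm in diameter, 25 mm deep, with a chamfered mouth; its floor, this point, is 10 mm above the bench. The other well, 100 mm further along +x, is taken by a fixed clear bottle with a blue cap, whose top is 118 mm above the bench.
- beaker: glass beaker standing on the bench at its left front corner, 56 mm in diameter, 70 mm tall; origin: centre of the underside. Not to be disturbed.
- timer: small white bench timer lying on the bench to the left, 48 x 68 x 16 mm; origin: centre of the underside. Not to be disturbed.

How it is judged:
By the outcome, as a careful person would: the job done as asked, in the order asked, and still so for the second after the job is handed in, with the robot touching nothing.
It also fails if it takes over 134 s, if anything falls off the work surface, if the arm or the gripper's body presses on something with over 40 N, if the wrist force passes 120 N, or if a joint passes its speed limit or range.

## Working session

There is one attempt and no reset: what is moved stays moved. The work goes in short steps, each a Python script; the robot and the scene stay as the last script left them, time stands still between calls to the robot, and variables do not carry over. Pictures are saved under pics/ and viewed, at most 14 in all, crops included, and the job is handed in when it is done.

```bash
mkdir -p pics; ls; cat > s1.py <<'E'
from plant import r, gripper_to, inverse_kinematics, vision, models, telemetry
import numpy as np, cv2
for c in ("top","side"):
    im=vision.snapshot(c); cv2.imwrite(f"pics/{c}0.png",im[:,:,::-1])
    k=vision.get_calibration(c); print(c,np.round(k["position"],3),np.round(k["orientation"],3),k["fx"])
    for n in ["bottle_yellow","bottle_black","bottle_blue","bottle_rack","rack_rods","rack_mouth","spill_tray","empty_well","beaker","timer"]:
        for m in models.mark_of(n,c)[:2]: print(n,np.round(m["at"],4),round(m["score"],2))
print(telemetry.current_t(),telemetry.current_tool_rot(),telemetry.current_opening())
E
python3 s1.py
```

```text
pics
top [0.45  0.043 1.188] [ 0.002 -0.703  0.711 -0.018] 389.81595083222106
bottle_yellow [0.6013 0.3048 0.0053] 0.8
bottle_black [0.5458 0.2525 0.008 ] 0.8
bottle_black [0.4438 0.1611 0.0039] 0.44
bottle_blue [ 0.4663  0.4018 -0.0029] 0.73
bottle_blue [0.4934 0.1991 0.0084] 0.7
bottle_rack [ 0.5487  0.254  -0.0023] 0.75
bottle_rack [0.4651 0.4011 0.    ] 0.67
rack_rods [0.542  0.2526 0.1259] 0.59
rack_rods [ 0.4889 -0.3349  0.0008] 0.21
rack_mouth [0.4446 0.1608 0.0029] 0.84
spill_tray [ 4.884e-01 -3.357e-01 -2.000e-04] 0.92
spill_tray [0.5482 0.2537 0.0058] 0.58
empty_well [ 0.4488 -0.0789  0.0129] 0.66
beaker [0.3858 0.3886 0.    ] 0.6
beaker [ 0.4887 -0.3347 -0.0007] 0.25
timer [ 0.4663  0.4029 -0.0031] 0.58
side [0.132 0.536 1.2  ] [ 0.085 -0.298  0.92  -0.24 ] 465.38346300980635
bottle_yellow [0.5995 0.3025 0.0032] 0.55
bottle_yellow [0.5455 0.2515 0.1286] 0.26
bottle_black [0.5417 0.2592 0.0044] 0.77
bottle_blue [0.5438 0.257  0.0082] 0.73
bottle_blue [0.4923 0.2061 0.0079] 0.58
bottle_rack [0.5426 0.2558 0.0007] 0.64
bottle_rack [0.5454 0.254  0.0025] 0.53
rack_rods [0.5451 0.2515 0.1271] 0.58
rack_mouth [0.4431 0.1598 0.0029] 0.7
spill_tray [ 0.4881 -0.3363 -0.0022] 0.85
empty_well [ 0.4399 -0.0746  0.0102] 0.77
beaker [ 0.3776  0.3903 -0.0045] 0.93
timer [ 0.4662  0.4031 -0.0051] 0.82
1.1 [ 4.42961930e-05  9.86350087e-01  1.64661787e-01 -2.04481460e-05] 0.0942547514100799
```

View pics/top0.png

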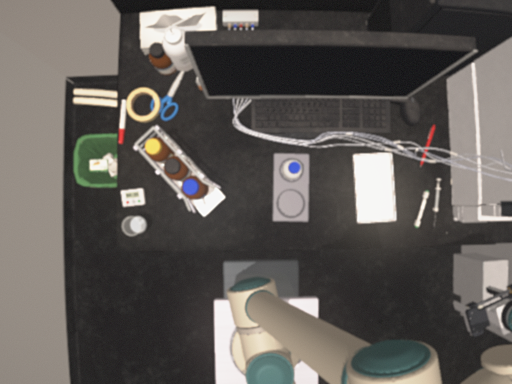

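View pics/side0.png

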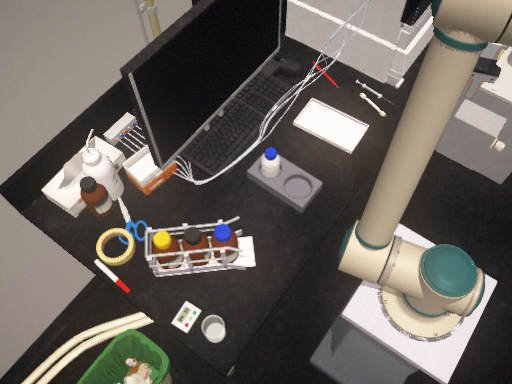

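The top view shows the blue cap at (191,187) in front, the black at (173,165) in the middle and the yellow at (153,147) at the back. The well is at (291,204) and the tray at (375,188). The side view shows the same order. Next I'll take the wrist camera over the rack for two close views.

```bash
cat > h.py <<'E'
from plant import r, gripper_to, inverse_kinematics, vision, models, telemetry
import numpy as np, cv2
from scipy.spatial.transform import Rotation as R
def q(b):  # tool down, closing line at angle b (rad) from world x
    a=np.pi/4+b/2; return np.array([0,np.cos(a),np.sin(a),0])
def T(): return round(telemetry.current_t(),1)
def snap(c,name):
    k=vision.get_calibration(c); im=vision.snapshot(c); cv2.imwrite(f"pics/{name}.png",im[:,:,::-1]); return k,im
def pr(k,P):
    w,x,y,z=k["orientation"]; Rm=R.from_quat([x,y,z,w]).as_matrix()
    K=np.array([[k["fx"],0,k["cx"]],[0,k["fy"],k["cy"]],[0,0,1]])
    rv=cv2.Rodrigues(Rm.T)[0]; return cv2.projectPoints(np.atleast_2d(np.float64(P)),rv,-Rm.T@k["position"],K,np.array(k["D"]))[0][:,0]
def ray(k,uv):
    w,x,y,z=k["orientation"]; Rm=R.from_quat([x,y,z,w]).as_matrix()
    K=np.array([[k["fx"],0,k["cx"]],[0,k["fy"],k["cy"]],[0,0,1]])
    u=cv2.undistortPoints(np.float64(uv).reshape(1,1,2),K,np.array(k["D"]))[0,0]; d=Rm@[u[0],u[1],1]; return np.array(k["position"]),d/np.linalg.norm(d)
def tri(rs):
    A=sum(np.eye(3)-np.outer(d,d) for _,d in rs); b=sum((np.eye(3)-np.outer(d,d))@p for p,d in rs); return np.linalg.solve(A,b)
E
cat > s2.py <<'E'
from h import *
for sgn in (43,-137):
  b=np.radians(sgn)
  print(sgn,[None if (s:=inverse_kinematics(p,q(b))) is None else np.round(s,2) for p in ([.44,.16,.3],[.6,.305,.16],[.6,.305,.3])])
b=np.radians(43 if inverse_kinematics([.6,.305,.16],q(np.radians(43))) is not None else -137)
for i,p in enumerate(([.45,.165,.36],[.56,.26,.36])):
  r.move_to(p,q(b)); k,im=snap("wrist",f"w{i}"); print(T(),np.round(k["position"],3),np.round(k["orientation"],3))
  for n in ["bottle_yellow","bottle_black","bottle_blue","bottle_rack","rack_rods","rack_mouth"]:
    for m in models.mark_of(n,"wrist")[:2]: print(n,np.round(m["at"],4),round(m["score"],2))
E
python3 s2.py; python3 -c "
import cv2,numpy as np
cv2.imwrite('pics/w.png',cv2.resize(np.hstack([cv2.imread('pics/w0.png'),cv2.imread('pics/w1.png')]),(800,300)))"
```

```text
43 [array([ 0.2 ,  0.08,  1.59, -0.  ,  1.48, -0.55]), array([ 0.37,  0.46,  1.39, -0.  ,  1.29, -0.38]), array([ 0.37,  0.4 ,  1.14, -0.  ,  1.59, -0.38])]
-137 [array([ 0.2 ,  0.08,  1.59, -0.  ,  1.48,  2.59]), None, None]
3.9 [0.393 0.226 0.514] [0.135 0.921 0.363 0.053]
bottle_yellow [0.5988 0.3016 0.0067] 0.92
bottle_black [0.5474 0.2523 0.006 ] 0.8
bottle_blue [0.4866 0.2028 0.006 ] 0.61
bottle_rack [0.5481 0.2546 0.0024] 0.86
bottle_rack [0.4889 0.2041 0.003 ] 0.21
rack_mouth [0.4419 0.1622 0.0036] 0.8
rack_mouth [0.466  0.4028 0.0016] 0.72
4.8 [0.503 0.321 0.514] [0.135 0.92  0.364 0.052]
bottle_yellow [0.5994 0.3031 0.006 ] 0.64
bottle_black [0.5481 0.2518 0.0064] 0.82
bottle_blue [0.4904 0.2041 0.0054] 0.91
bottle_blue [0.5484 0.2496 0.0045] 0.26
bottle_rack [5.424e-01 2.530e-01 2.000e-04] 0.86
rack_mouth [0.443  0.1634 0.0038] 0.94
rack_mouth [ 0.3868  0.39   -0.0044] 0.64
```

View pics/w.png

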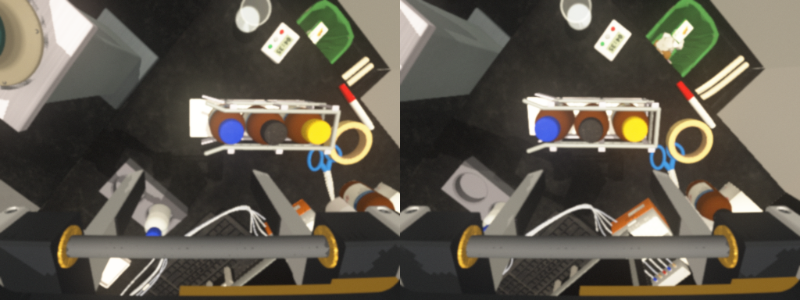

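The wrist views show blue, black and yellow in line along the image, at about (231,131), (273,132) and (316,132) in the left half. The lane is clear. Now I'll fit the cap positions and heights from the colour masks in all views.

```bash
cat > s3.py <<'E'
from h import *
from scipy.optimize import least_squares
kw=vision.get_calibration("wrist"); k0=dict(kw); k0["position"]=np.array(kw["position"])+np.array([.45,.165,.36])-np.array(telemetry.current_ee_pos())
V=[("top0",vision.get_calibration("top")),("side0",vision.get_calibration("side")),("w0",k0),("w1",kw)]
th=np.linspace(0,2*np.pi,40)
def cap(p): return np.array([[p[0]+.0215*np.cos(t),p[1]+.0215*np.sin(t),p[2]-d] for t in th for d in (0,.022)])
def cen(h):
    M=cv2.moments(cv2.convexHull(np.float32(h))); return np.array([M["m10"],M["m01"]])/M["m00"]
def seg(f,k,lo,hi,g):
    im=cv2.imread(f"pics/{f}.png"); m=cv2.inRange(cv2.cvtColor(im,cv2.COLOR_BGR2HSV),lo,hi)
    u=pr(k,g)[0]; n,l,s,c=cv2.connectedComponentsWithStats(m)
    j=min((i for i in range(1,n) if s[i,4]>30),key=lambda i:np.hypot(*(c[i]-u))); 
    hull=cv2.convexHull(np.argwhere(l==j)[:,::-1].astype(np.float32)); return cen(hull),s[j,4]
out={}
for n,lo,hi,g in (("yellow",(20,130,120),(35,255,255),[.6,.303,.14]),("blue",(105,130,70),(130,255,255),[.49,.204,.14]),("black",(0,0,0),(179,70,75),[.546,.252,.14])):
    ob=[(k,)+seg(f,k,lo,hi,g) for f,k in V]
    F=lambda p:np.concatenate([(cen(pr(k,cap(p)))-c)*k["position"][2]/k["fx"]*1000 for k,c,a in ob])
    s=least_squares(F,g,loss="soft_l1"); out[n]=s.x
    A=[cv2.contourArea(cv2.convexHull(np.float32(pr(k,cap(s.x))))) for k,_,_ in ob]
    print(n,np.round(s.x,4),np.round(F(s.x),1),"area",[a for *_,a in ob],np.round(A))
d=out["yellow"]-out["blue"]; print(np.hypot(*d[:2]),np.degrees(np.arctan2(d[1],d[0])),(out["yellow"]+out["blue"])/2)
E
python3 s3.py
```

```text
yellow [0.6032 0.307  0.1502] [-0.8  0.2 -0.7 -0.4 -1.1  1.3  0.2 -1. ] area [np.int32(198), np.int32(261), np.int32(1005), np.int32(875)] [ 228.  284. 1017.  901.]
blue [0.4923 0.2044 0.1529] [ 0.   1.1 -0.4 -0.8 -0.5  1.   1.  -1.3] area [np.int32(173), np.int32(243), np.int32(759), np.int32(779)] [220. 277. 909. 932.]
black [0.5464 0.2564 0.1388] [ 8.800e+00  1.721e+02 -7.000e-01  9.500e+00  7.700e+00 -1.000e-01
 -5.000e-01  1.310e+01] area [np.int32(53), np.int32(244), np.int32(156), np.int32(38)] [219. 275. 901. 826.]
0.15105482249063404 42.76830552839507 [0.54771436 0.25571942 0.15151415]
```

The fit is consistent: the spacing is 151 mm against 152 in the text, cap tops are at 150 and 153 mm, and the lane runs at 42.8°. I'll draw out blue now, closing along the lane, then look from above the tray and well.

```bash
cat >> h.py <<'E'
B=np.radians(42.7); Q=q(B); D=np.array([np.cos(B),np.sin(B)]); MID=np.array([.5477,.2557])
ZT=.36; TRAY=np.array([.488,-.336])
def lane(s,z): return [*(MID+s*D),z]
def grip(xy,z,f=30):
    """from above xy: open, down, close"""
    gripper_to(.062); 
    if r.move_l([*xy,z],vel=.15,guard=8): print("CONTACT going down",telemetry.current_ee_pos()); raise SystemExit
    gripper_to(.03,f_grip=f); print("grip",telemetry.current_opening(),telemetry.current_finger_force(),T())
def ln(p,v=.1,g=15):
    hit=r.move_l(p,vel=v,guard=g)
    if hit: print("STOP",telemetry.current_ee_pos(),telemetry.current_wrist_force()); raise SystemExit
def put(xy,z):
    """lower onto a surface expected at TCP height z, release, rise"""
    ln([*xy,z+.03],.25); hit=False
    ln([*xy,z+.006],.08)
    hit=r.move_l([*xy,z-.003],vel=.02,guard=3); print("put",hit,telemetry.current_ee_pos()[2]-z,telemetry.current_wrist_force())
    gripper_to(.062); ln([*xy,z+.07],.2); print(T())
E
cat > s4.py <<'E'
from h import *
z=.1525-.002
gripper_to(.062); r.move_to(lane(-.076,.22),Q)
grip(MID-.076*D,z)
p=np.array(telemetry.current_ee_pos()); print(p)
ln(lane(-.076,z+.002),.03); print("lifted",telemetry.current_wrist_force())
ln(lane(-.155,z+.002),.06); print("out",telemetry.current_wrist_force(),telemetry.current_opening(),T())
ln(lane(-.155,ZT),.25)
r.move_to([TRAY[0]+.05,TRAY[1],ZT-.02],Q); print(T())
put(TRAY+[.05,-.002],z-.001)
r.move_to([.40,-.12,.36],Q); k,im=snap("wrist","w2"); print(k["position"],k["orientation"],T())
snap("top","top2"); snap("side","side2")
for c in ("wrist","top","side"):
  for n in ["empty_well","spill_tray","bottle_blue"]:
    for m in models.mark_of(n,c)[:2]: print(c,n,np.round(m["at"],4),round(m["score"],2))
cv2.imwrite("pics/c2.png",cv2.resize(np.hstack([cv2.imread("pics/%s.png"%n) for n in ("w2","top2")]),(800,300)))
E
python3 s4.py
```

```text
grip 0.0441208139203543 28.872799901291728 7.8
[0.49182076 0.20372498 0.15136933]
lifted [-0.42759602 -0.26796162 -3.23800498]
out [-0.1577368   0.21342629 -3.59968351] 0.04365754919841799 9.5
12.3
put True 0.0008796728290480227 [-0.16544874  0.67622055  5.00681861]
14.9
[ 0.34403182 -0.0592099   0.51351601] [0.13444836 0.92139039 0.36090802 0.05204604] 16.1
wrist empty_well [ 0.4466 -0.0742  0.0049] 0.7
wrist spill_tray [ 4.883e-01 -3.333e-01  3.000e-04] 0.81
wrist bottle_blue [ 0.5383 -0.3357  0.0063] 0.84
top empty_well [ 0.4455 -0.0757  0.0094] 0.79
top spill_tray [ 0.4865 -0.3349  0.0006] 0.9
top bottle_blue [ 0.5393 -0.3407  0.0054] 0.83
side empty_well [ 0.4373 -0.0722  0.0108] 0.79
side empty_well [0.544  0.2574 0.004 ] 0.56
side spill_tray [ 4.869e-01 -3.375e-01  2.000e-04] 0.66
side bottle_blue [ 0.5346 -0.3368  0.0094] 0.81
```

View pics/c2.png

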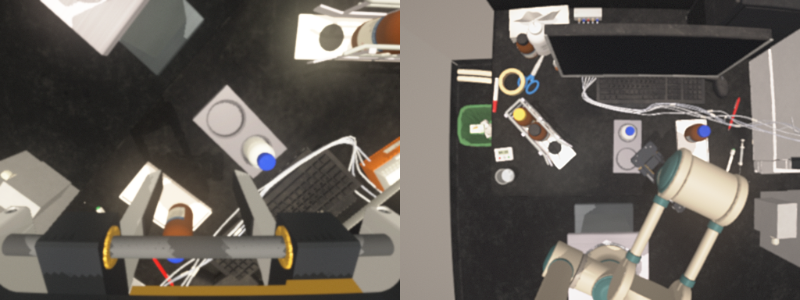

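Blue stands upright in the tray. In the wrist view the well's rim is centred near (225,118) and the bare front pad near (331,38). I'll crop both to locate them precisely.

```bash
cat > s5.py <<'E'
from h import *
kw=vision.get_calibration("wrist")
th=np.linspace(0,2*np.pi,60)
def circ(x,y,z,rr): return np.c_[x+rr*np.cos(th),y+rr*np.sin(th),z+0*th]
tiles=[]
W=np.array([.446,-.0745])
for f,k in (("w2",kw),("top0",vision.get_calibration("top")),("side0",vision.get_calibration("side"))):
    im=cv2.imread(f"pics/{f}.png"); u=pr(k,[*W,.035])[0]; S=5 if f=="w2" else 8; h=int(195/S)
    M=np.float32([[S,0,195-S*u[0]],[0,S,195-S*u[1]]]); t=cv2.warpAffine(im,M,(390,390),flags=cv2.INTER_CUBIC)
    t2=t.copy()
    for z,rr,col in ((.035,.042,(0,255,0)),(.01,.04,(0,0,255))):
        p=pr(k,circ(*W,z,rr)); cv2.polylines(t2,[np.int32(p@M[:,:2].T+M[:,2])],True,col,1)
    tiles.append(np.vstack([t,t2]))
cv2.imwrite("pics/well.png",cv2.resize(np.hstack(tiles),(800,533)))
E
python3 s5.py
```

```text
(no output)
```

View pics/well.png

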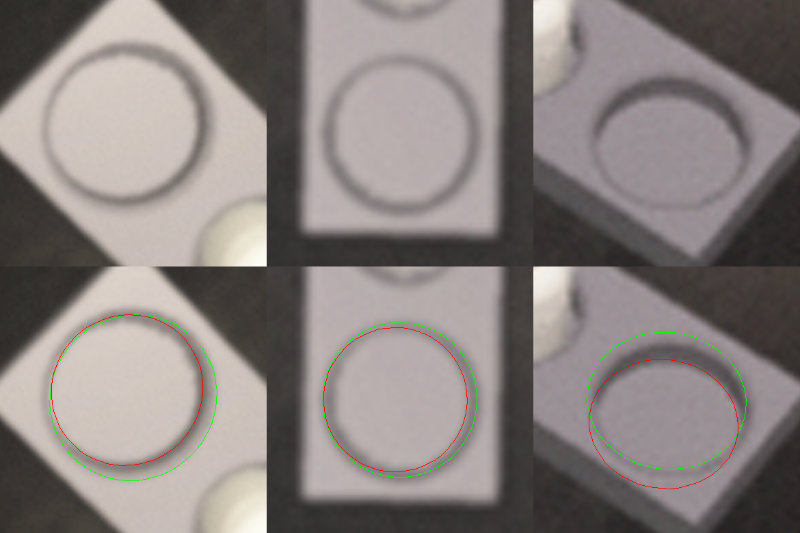

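```bash
cat > s6.py <<'E'
from h import *
kw=vision.get_calibration("wrist"); W=[.446,-.0745,.035]; f=800/1170; rs=[]
V=((kw,126,125,5),(vision.get_calibration("top"),401-390*f,135,8),(vision.get_calibration("side"),671-780*f,142,8))
for k,a,b,S in V:
    u=pr(k,W)[0]+(np.array([a,b])/f-195)/S; p,d=ray(k,u); rs.append((p,d)); print(np.round(p+d*(.035-p[2])/d[2],4))
print("tri",tri(rs),tri(rs[:2]))
# front pad (bare): dark blob in w2 and top2, at z=.005
for n,k in (("w2",kw),("top2",V[1][0]),("side2",V[2][0])):
    im=cv2.imread(f"pics/{n}.png"); g=lane(-.076,.005); u=pr(k,g)[0]
    m=cv2.inRange(cv2.cvtColor(im,cv2.COLOR_BGR2GRAY),0,90); N,l,s,c=cv2.connectedComponentsWithStats(m)
    j=min((i for i in range(1,N) if s[i,4]>25),key=lambda i:np.hypot(*(c[i]-u))); p,d=ray(k,c[j]); e=p+d*(.005-p[2])/d[2]
    e=e[:2]-np.array(g[:2]); print(n,"pad area",s[j,4],"off along/cross mm",np.round([1000*e@D,1000*(D[0]*e[1]-D[1]*e[0])],1))
E
python3 s6.py
```

```text
[ 0.4403 -0.074   0.035 ]
[ 0.4451 -0.075   0.035 ]
[ 0.4412 -0.0714  0.035 ]
tri [ 0.44359303 -0.07540316  0.0260362 ] [ 0.44461893 -0.07580528  0.01584697]
w2 pad area 168 off along/cross mm [91.7 58.7]
top2 pad area 169 off along/cross mm [-0.5 -0.9]
side2 pad area 93 off along/cross mm [-11.4   7.8]
```

```bash
cat > s7.py <<'E'
from h import *
z=.150
r.move_to(lane(0,.22),Q)
grip(MID,z); print(telemetry.current_ee_pos())
ln(lane(0,z+.002),.03); print("lifted",telemetry.current_wrist_force())
ln(lane(-.155,z+.002),.08); print("out",telemetry.current_wrist_force(),telemetry.current_opening(),T())
ln(lane(-.155,ZT),.25)
r.move_to([TRAY[0]-.05,TRAY[1],ZT-.02],Q)
put(TRAY+[-.05,-.0005],z-.001)
r.move_to([.398,-.03,.36],q(B-np.pi/2)); k,im=snap("wrist","w3"); print(k["position"],k["orientation"],T())
g=[.443,-.0745,.035]; S=5; th=np.linspace(0,2*np.pi,60)
u=pr(k,g)[0]; M=np.float32([[S,0,250-S*u[0]],[0,S,250-S*u[1]]]); t=cv2.warpAffine(im[:,:,::-1],M,(500,500),flags=cv2.INTER_CUBIC)
cv2.polylines(t,[np.int32(pr(k,np.c_[g[0]+.042*np.cos(th),g[1]+.042*np.sin(th),.035+0*th])@M[:,:2].T+M[:,2])],True,(0,255,0),1)
cv2.imwrite("pics/well3.png",np.hstack([t,cv2.resize(im[:,:,::-1],(300,225)).copy() if 0 else np.vstack([cv2.resize(im[:,:,::-1],(300,225)),np.zeros((275,300,3),np.uint8)])]))
for m in models.mark_of("empty_well","wrist")[:2]: print(np.round(m["at"],4),round(m["score"],2))
vision.snapshot("side")
for n in ("bottle_black","bottle_blue","bottle_yellow"): print(n,[(np.round(m["at"],3),round(m["score"],2)) for m in models.mark_of(n,"side")[:1]])
E
python3 s7.py
```

```text
grip 0.043681577779065645 28.939285296148682 19.5
[0.54759253 0.25517978 0.151045  ]
lifted [-0.66482103  0.04501313 -3.11571065]
out [ 0.42778136 -0.49785523 -4.81584798] 0.04377949494420467 21.8
put True 0.0010276526425576638 [-1.02155866  0.98643747  4.88327437]
27.2
[0.4598216  0.0264072  0.51369486] [ 0.13285142  0.90665468 -0.39612344 -0.05842944] 29.1
[ 0.4485 -0.0761  0.008 ] 0.57
bottle_black [(array([ 0.435, -0.333,  0.005]), 0.88)]
bottle_blue []
bottle_yellow [(array([0.602, 0.301, 0.002]), 0.94)]
```

View pics/well3.png

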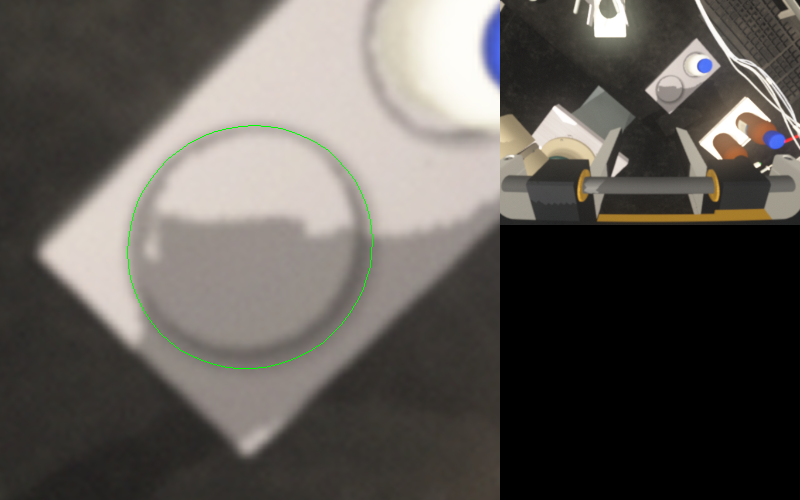

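The overlaid rim matches this third view to within 1 mm, so the well is at about (0.4428, -0.0742). Both bottles stand in the tray. Before gripping yellow I'll check the rack's back end for a crossbar where the far finger goes.

```bash
python3 - <<'E'
from h import *
kw=vision.get_calibration("wrist"); 
a=cv2.imread("pics/w1.png")[110:210,150:350]; s=cv2.imread("pics/side0.png")[215:290,135:255]
cv2.imwrite("pics/back.png",np.vstack([cv2.resize(a,(600,300),interpolation=cv2.INTER_CUBIC),cv2.resize(s,(480,300),interpolation=cv2.INTER_CUBIC).copy()]) if 0 else np.hstack([cv2.resize(a,(440,220),interpolation=2),cv2.resize(s,(352,220),interpolation=2)]))
E
```

```text
(no output)
```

View pics/back.png

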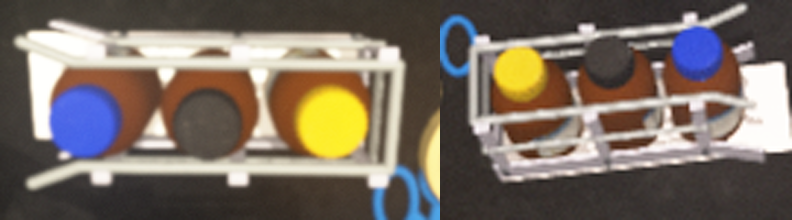

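A crossbar joins the rods about 38 mm behind the yellow cap's centre, at rod height. So I'll grip yellow higher, with the tips above 131 mm, and open the fingers less.

```bash
cat > s8.py <<'E'
from h import *
z=.1555; W=np.array([.4428,-.0742])
gripper_to(.054); r.move_to(lane(.076,.24),Q)
if r.move_l(lane(.076,z),vel=.1,guard=5): print("CONTACT",telemetry.current_ee_pos()); raise SystemExit
gripper_to(.03,f_grip=40); print("grip",telemetry.current_opening(),telemetry.current_finger_force(),telemetry.current_ee_pos(),T())
ln(lane(.076,z+.002),.03); print("lifted",telemetry.current_wrist_force())
ln(lane(-.155,z+.002),.09); print("out",telemetry.current_wrist_force(),telemetry.current_torque(),telemetry.current_opening(),T())
ln(lane(-.155,ZT),.25)
r.move_to([*W,z+.12],Q); zz=z+.005
ln([*W,zz+.032],.15)
hit=r.move_l([*W,zz-.004],vel=.03,guard=5); h=telemetry.current_ee_pos()[2]-zz
print("well",hit,h,telemetry.current_wrist_force(),telemetry.current_torque(),T())
if h<.0025:
    gripper_to(.062); ln([*W,zz+.08],.2); print("released")
    snap("side","side4"); 
print(T())
E
python3 s8.py
```

```text
grip 0.042053313615522 39.92723844945431 [0.60361324 0.30711707 0.15630166] 32.6
lifted [-0.32489107  0.64585086 -3.524773  ]
out [ 0.16384607  0.78404038 -2.84738936] [ 0.01735548 -0.10726204  0.00604155] 0.04171881637424893 35.5
well True 0.0007560445981835695 [-0.88194771 -0.33004861  4.60070118] [ 0.02598331 -0.1121396  -0.01624933] 39.1
released
40.2
```

```bash
cat > s9.py <<'E'
from h import *
import sys
name,dx,dy,z,s=sys.argv[1],*map(float,sys.argv[2:])
xy=TRAY+[dx,dy]; gripper_to(.062); r.move_to([*xy,.24],Q)
grip(xy,z-.001)
ln([*xy,.34],.25); print(telemetry.current_wrist_force())
r.move_to(lane(-.155,.32),Q)
ln(lane(-.155,z+.012),.25); ln(lane(-.155,z+.002),.06,6)
ln(lane(s,z+.002),.08,8); print("in",telemetry.current_wrist_force(),telemetry.current_torque(),telemetry.current_opening(),T())
hit=r.move_l(lane(s,z-.003),vel=.02,guard=3); h=telemetry.current_ee_pos()-np.array(lane(s,z)); print(hit,h,telemetry.current_wrist_force())
gripper_to(.060); ln(lane(s,.26),.15); print(T())
if name=="blue": r.move_to([.3,.0,.4],Q)
snap("side","s_"+name); snap("top","t_"+name); print(T())
E
python3 s9.py black -.05 -.0005 .150 0
python3 - <<'E'
import cv2,numpy as np
a=cv2.imread("pics/side4.png")[100:300,100:400]; b=cv2.imread("pics/s_black.png")[100:300,100:400]
cv2.imwrite("pics/c4.png",cv2.resize(np.hstack([a,b]),(800,267)))
E
```

```text
grip 0.04405754012329972 28.374558873971694 42.9
[ 0.39361596  0.18890008 -4.04382608]
in [-0.32404554 -0.60610991 -4.81285556] [-0.02967004 -0.11080579  0.05962426] 0.04431318833163565 48.8
True [ 1.82643614e-04 -6.68019565e-05  7.47584706e-04] [-0.57544174 -0.84489968  5.42742628]
50.3
50.4
```

View pics/c4.png

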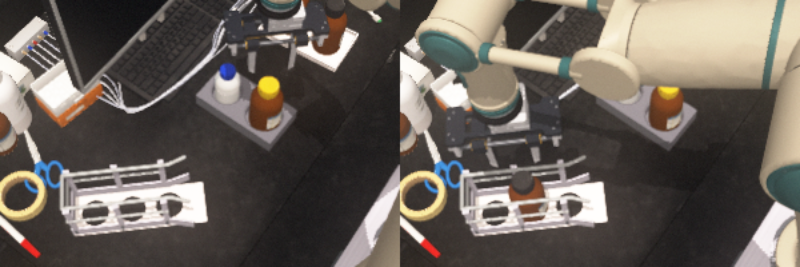

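The left half shows yellow upright in the well at (266,103). The right half shows black back on the middle pad at (526,195), with the front and back pads bare. Blue is next.

```bash
python3 s9.py blue .05 -.002 .1505 -.076
python3 - <<'E'
import cv2,numpy as np
a=cv2.imread("pics/s_blue.png")[100:350,100:400]; b=cv2.imread("pics/t_blue.png")[100:350,100:400]
cv2.imwrite("pics/c5.png",cv2.resize(np.hstack([a,b]),(800,333)))
from h import *
for c in ("side","top"):
  for n in ("bottle_black","bottle_blue","bottle_yellow"): print(c,n,[(np.round(m["at"],4),round(m["score"],2)) for m in models.mark_of(n,c)[:2]])
print(lane(0,0),lane(-.076,0))
E
```

```text
grip 0.0444178072983438 28.341148401377723 54.2
[-0.86135354  0.2396126  -4.44191443]
in [ 0.32241091  0.09905451 -4.11176274] [-0.03039724 -0.14815107  0.03223447] 0.0440990967579869 59.2
True [-7.46701485e-05 -2.61486926e-04  8.60834399e-04] [-0.7891397  -0.36446934  5.63899716]
60.8
62.1
side bottle_black [(array([0.5432, 0.2594, 0.0043]), 0.57)]
side bottle_blue [(array([0.4877, 0.205 , 0.0082]), 0.77)]
side bottle_yellow [(array([ 0.439 , -0.0736,  0.0121]), 0.72), (array([ 0.4404, -0.0778,  0.0069]), 0.61)]
top bottle_black [(array([0.5461, 0.2541, 0.0047]), 0.83)]
top bottle_blue [(array([0.4932, 0.205 , 0.0077]), 0.64)]
top bottle_yellow [(array([ 0.4384, -0.0743,  0.0077]), 0.68)]
[np.float64(0.5477), np.float64(0.2557), 0] [np.float64(0.49184649076860304), np.float64(0.20415986509002662), 0]
```

View pics/c5.png

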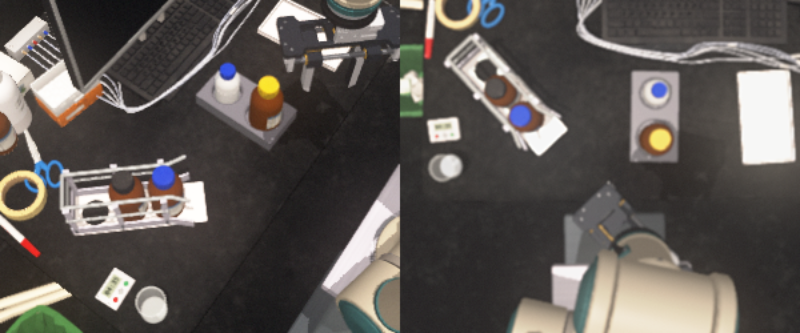

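The final views show black at (125,182) and blue at (163,178) back on their own pads. Yellow is seated in the well at (268,88), the tray is empty, and the beaker and timer are untouched.

```bash
python3 -c "
from plant import r
print(r.sign_off())"
```

```text
the job is handed in; nothing more can be done
None
```

The yellow-capped bottle is seated upright in the empty well, the black and blue bottles are back at the middle and front places where they stood, and the job was handed in after about 62 s of robot time.

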